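# Clamp the plaster mould with the guarded lever

## Task

Push the plaster mould along its slideway until it is fully home against the stop, then reach down through the window in the top of the guard and press the lever all the way down so that the clamp closes, and withdraw. Do not touch the guard at any time, do not lift or tip the mould, and leave the cup, brush, finial and spatula where they are.

Things in the scene. Friction and masses are not known exactly. Their poses are not given: they have to be found in the camera images.
- mould_center (a point): Centre of the plaster mould, a pale block of two halves 120 x 70 x 50 mm (its x, y, z), about 0.35 to 0.7 kg, lying loose on the slideway with its long x axis along it. The point is half-way up, 25 mm above its underside and 37 mm above the table. The end to push is the face at -60 mm in its x.
- bed_home (a point): Where the mould's centre lies when it is fully home; fixed to the mould clamp. Its x axis is the push direction, level, towards the stop; y is across, z up. The mould starts 60 to 100 mm short of it (towards -x). The steel stop's face is at x = +60 mm. Pushing takes about 2 to 6 N.
- bed: The fixed mould clamp; axes as bed_home, origin on the table 30 mm short of it. Plate top 12 mm above the table. Steel guide rails along x from -135 to +95 mm, tops 27 mm above the table, inner faces at y +/-37, outer +/-49 mm. A grey column behind the stop carries an arm and clamp pad over the mould's far end only: from x = +47 mm outwards, 62 to 175 mm above the table.
- window_center (a point): Centre of the window in the guard's top plate, on the plate's upper face, 120 mm above the table. Its x and y axes run along the window's sides, z is up. The window is 100 mm (x) by 84 mm (y). Fingers brought together pass it easily, wide open ones do not.
- lever_pad (a point): Middle of the upper face of the black lever's paddle (36 x 34 mm, 8 mm thick), the place to press, under the middle of the window. Lever up: about 16 mm below the plate's upper face; fully pressed: 36 mm below. The hinge lies 50 mm from the window's centre in the window's +x, 80 mm above the table; the paddle points to the window's -x.
- lever (a joint): Angle of the lever, rad: 0 is fully up (paddle raised 0.4 rad), 0.40 is fully down on its solid stop (paddle level). Starts between 0 and 0.08. About 4 to 6 N on the paddle moves it; the hinge is stiff and it stays where it is left. As it goes down the clamp pad comes down over the mould.
- guard: The fixed guard over the lever, not to be touched anywhere: grey top plate 160 x 150 mm (x, y), 6 mm thick, with the window; below it a fence of upright steel bars about 23 mm apart on all four sides, and foot rails. Origin on the table under the window's centre; axes as window_center.
- cup_rim (a point): Centre of the mouth of a loose white mixing cup, 64 mm across, 65 mm high.
- brush_grip (a point): Middle of the handle of a loose brush 190 mm long lying on the table.
- finial: Loose cast plaster finial, turned shape 56 mm across, 80 mm high; origin at the centre of its underside.
- spatula_grip (a point): Middle of the handle of a loose spatula 200 mm long lying on the table.
Things that resemble listed ones, but are neither listed nor needed, are in the scene too. What is shaped like the part that bears mould_center but pink is not meant. What is shaped like the part that bears lever_pad but red is not meant.

How it is judged:
By the outcome, as a careful person would: the job done as asked, in the order asked, and still so for the second after the job is handed in, with the robot touching nothing.
It also fails if it takes over 48 s, if anything falls off the work surface, if the arm or the gripper's body presses on something with over 40 N, if the wrist force passes 120 N, or if a joint passes its speed limit or range.

## Robot

A 6-joint arm with a two-finger parallel gripper is mounted at the origin on the work surface. World frame = base frame: x ahead of the robot, y to its left, z up, the work surface at z = 0. Lengths are in mm, angles in rad, forces in N, time in s.
With the tool pointing down it reaches from about 250 to 775 mm from the base axis. Payload 4 kg.
Tool frame: the origin (TCP) lies midway between the tips of the shut fingers; the grasp point (between the pads) lies 19 mm behind it; z points along the fingers, y is the direction in which the jaws open and shut (so a half turn about z gives the same grasp; the last joint's range is limited). The gripper opens to 94 mm and grips with 3 to 60 N. Pads are 16 mm wide; open, the fingers measure 119 mm over their backs; the gripper's body (75 mm by 177 mm) begins 78 mm behind the grasp point.
Start: joints at [1.204, 0.087, 1.371, -0, 1.684, -0.103], TCP at [143.422, 530.99, 205.506] pointing down, gripper open.
Joint ranges: [-3.1, 3.1], [-0.76, 2.03], [0.27, 2.55], [-1.08, 4.22], [0.17, 2.65], [-2.57, 2.57]. Speed limits (rad/s): [2.79, 2.79, 3.14, 3.14, 3.14, 3.14].

## Interface

Orientations are given as a rotation vector (axis times angle).
In Python, from bench import ctrl gives the robot as it stands. The module is installed in compiled form; this text tells all that it offers.
- The arm moves only by the tool carry_out, never from a script. Its argument "deltas" is a list of rows, each an object with "delta_pos": the shift along the tool's x, y, z in cm, a list of three; "roll": the turn about the tool's z in rad. In form: [{"delta_pos": [dx, dy, dz], "roll": roll}, ...]. A call has 1 to 8 rows; each row shifts and turns the pose as measured when the row begins, along the tool's axes as they then stand; what a row does not reach is not made up. A row lasts 1/8 s, in which the tool goes at most 62.5 mm and 10.7 degrees, less where a joint would pass 70% of its speed; a pose out of reach is approached as far as the arm can. A call is refused whole if a number of a shift passes 6.25 or a number of a turn 0.188, either way. A call with a gripper value outside its range is refused whole. "fingers" is the closure in counts, from 0 (fully open) to 255 (shut), set as the call begins (left out, the last holds). The fingers move at their own pace and stop on an object; the grip force is fixed at half the most. Time passes only in rows, so rows that do not move let the fingers close. It gives the time, the measured TCP pose, the force and the opening at its end, in the units of the state.
- ctrl.sense(): the state, without advancing time (a new reading comes with each control period).
- ctrl.camera(name): name is "side" or "top" or "wrist"; returns the picture (480x640x3 uint8, red, green, blue); there is no depth.
- ctrl.camera_info(name): a dict with "fx", "fy", "cx", "cy" (pixels), "world_from_camera" (4x4, takes a point from camera to world coordinates). Camera axes: x right, y up, looking along -z (the intrinsics and any distortion apply to the point x, -y, -z); pixel columns grow to the right and rows downward; lengths in mm; the calibration is good to about 2 mm. A picture is of the moment at which its call begins: read the wrist's pose just before it. camera_info takes no time and is no camera call; for the wrist camera it gives the pose at the moment of the call.
- ctrl.hand_in(): hands the job in, once; it reports no verdict.
The state is a dict: "time": time; "joint_positions": joint angles; "joint_vel": joint speeds; "effort": joint torques, N m; "tcp_pos": TCP position; "tcp_rot": TCP orientation; "contact_force": force on the tool from outside, world axes, zero at the start; "wrist_torque": the same for the moment, N m; "gripper_width": opening from 0.0 (shut) to 1.0 (fully open).
Only numpy, scipy, OpenCV 4.12 (cv2) and the standard library are available. Lean on these libraries where they do the work, as an engineer would, in place of code of your own. Each camera call takes 0.05 s, during which the arm holds its last target.

## Working session

There is one attempt and no reset: what is moved stays moved. The work goes in short steps, Python scripts to look and compute and a tool call to move; the robot and the scene stay as the last step left them, time stands still between calls to the robot, and variables do not carry over. Pictures are saved under pics/ and viewed, and the job is handed in when it is done.

Besides the shell and the picture viewer there is one more tool, called after "Call:" as a command line: name --argument value ..., lists and objects as JSON in quotes. carry_out: Moves the arm, as the interface text tells. Its arguments: {"type":"object","properties":{"deltas":{"type":"array","items":{"type":"object","properties":{"delta_pos":{"type":"array","items":{"type":"number"}},"roll":{"type":"number"}}}},"fingers":{"type":"number"}},"required":["deltas"]}

```bash
mkdir -p pics; python3 - <<'E'
from bench import ctrl
import cv2,json,pickle
s=ctrl.sense();print(s)
for n in ["side","top","wrist"]:
    i=ctrl.camera_info(n);print(n,i)
    im=ctrl.camera(n);cv2.imwrite(f"pics/{n}0.png",im[:,:,::-1])
    pickle.dump(i,open(f"{n}0.pkl","wb"))
E
```

```text
{'time': 0.0, 'joint_positions': array([ 1.20393023e+00,  8.79454650e-02,  1.37225316e+00,  2.13668298e-05,
        1.68355953e+00, -1.03112968e-01]), 'joint_vel': array([ 0.00024414,  0.00013812, -0.00117105,  0.0016369 ,  0.00014253,
       -0.00044385]), 'effort': array([ 3.90988007e-04, -3.40186751e+01, -3.02425611e+01,  7.16669415e-02,
        3.32222146e-02, -1.58753246e-04]), 'tcp_pos': array([143.19823131, 530.47401205, 204.3099237 ]), 'tcp_rot': array([-0.41302965, -3.11379231,  0.00329976]), 'contact_force': array([ 0.69573397, -0.14115867, -0.16109861]), 'wrist_torque': array([ 0.01577626, -0.01082151,  0.04927407]), 'gripper_width': 0.9999226450139127}
side {'fx': 534.918001804827, 'fy': 534.918001804827, 'cx': 303.954287230848, 'cy': 246.45039408342961, 'world_from_camera': array([[-9.85391373e-01,  1.16261892e-01, -1.24446838e-01,
         3.88401620e+02],
       [-1.70284837e-01, -6.83899966e-01,  7.09425056e-01,
         8.39616434e+02],
       [-2.63008913e-03,  7.20252739e-01,  6.93706764e-01,
         9.39572272e+02],
       [ 0.00000000e+00,  0.00000000e+00,  0.00
[... 282 characters left out ...]
39446811e-02,  1.74095666e-02,
        -1.16076935e+01],
       [ 2.16744778e-02,  1.91323691e-01,  9.81287655e-01,
         1.31131752e+03],
       [ 0.00000000e+00,  0.00000000e+00,  0.00000000e+00,
         1.00000000e+00]])}
wrist {'fx': 404.7157928770271, 'fy': 404.7157928770271, 'cx': 320.40339683605737, 'cy': 237.53123294586328, 'world_from_camera': array([[ 2.61011988e-01, -9.24958285e-01, -2.76269640e-01,
         6.15635823e+01],
       [ 9.65332011e-01,  2.49317732e-01,  7.72966764e-02,
         5.53381925e+02],
       [-2.61728100e-03, -2.86867286e-01,  9.57966758e-01,
         3.83438705e+02],
       [ 0.00000000e+00,  0.00000000e+00,  0.00000000e+00,
         1.00000000e+00]])}
```

View pics/side0.png

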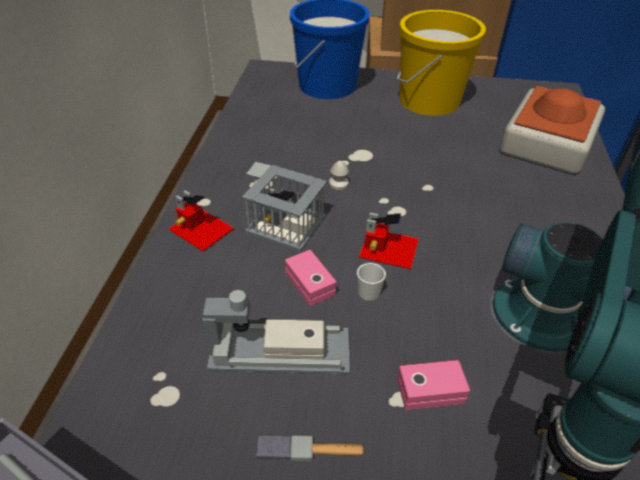

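View pics/top0.png

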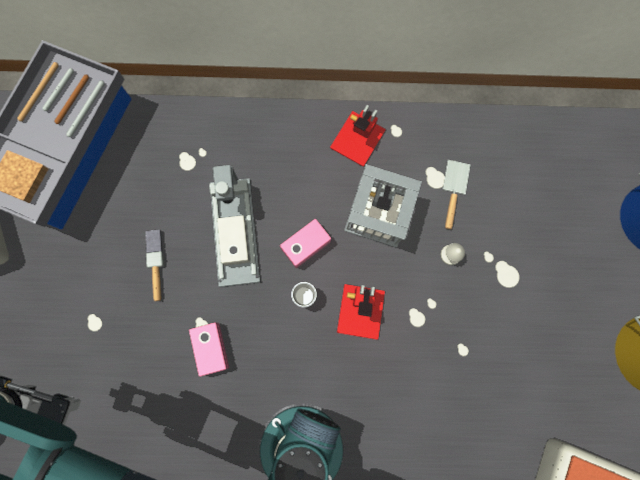

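View pics/wrist0.png

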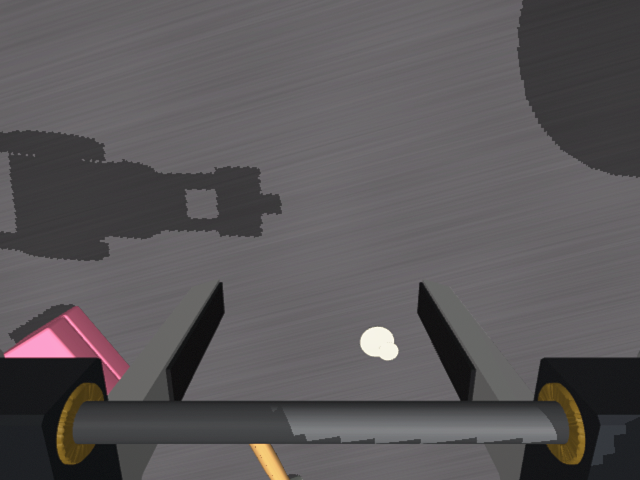

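```bash
python3 - <<'E'
import cv2
t=cv2.imread("pics/top0.png");s=cv2.imread("pics/side0.png")
cv2.imwrite("pics/c1.png",cv2.resize(t[155:300,190:280],None,fx=4,fy=4,interpolation=cv2.INTER_CUBIC))
cv2.imwrite("pics/c2.png",cv2.resize(t[150:260,330:440],None,fx=5,fy=5,interpolation=cv2.INTER_CUBIC))
cv2.imwrite("pics/c3.png",cv2.resize(s[280:380,195:360],None,fx=4.5,fy=4.5,interpolation=cv2.INTER_CUBIC))
cv2.imwrite("pics/c4.png",cv2.resize(s[155:255,230:340],None,fx=5,fy=5,interpolation=cv2.INTER_CUBIC))
E
```

```text
(no output)
```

View pics/c1.png

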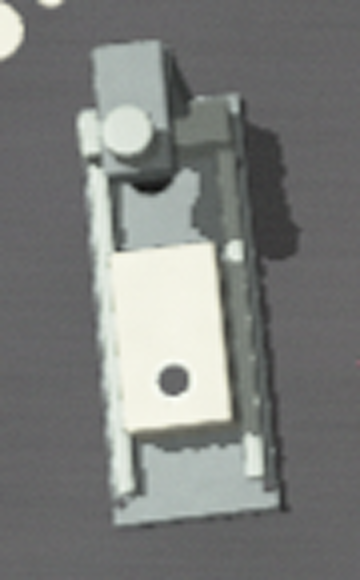

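View pics/c2.png

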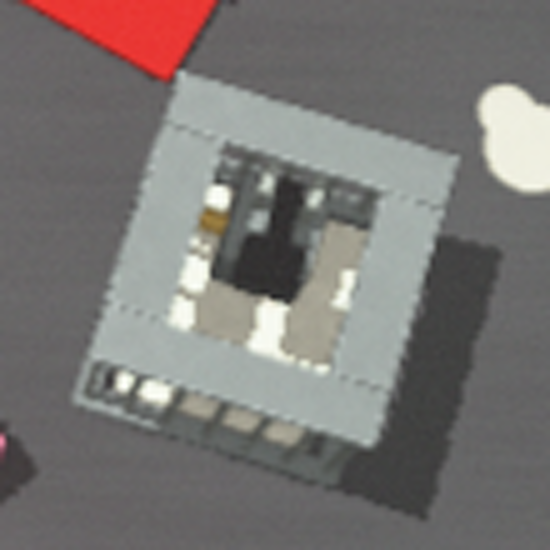

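View pics/c3.png

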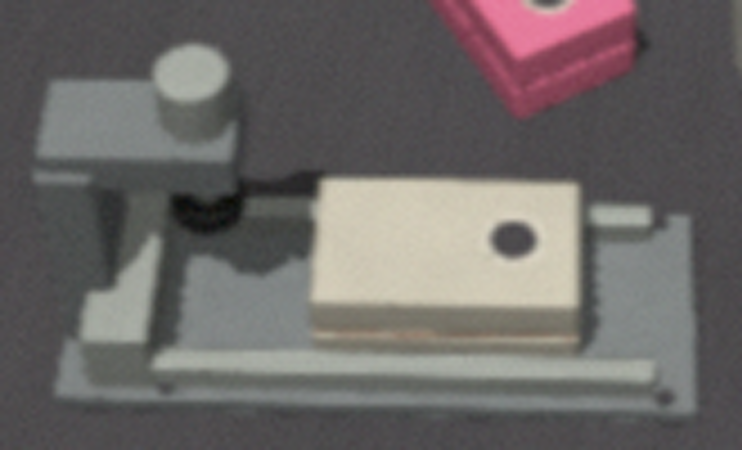

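View pics/c4.png

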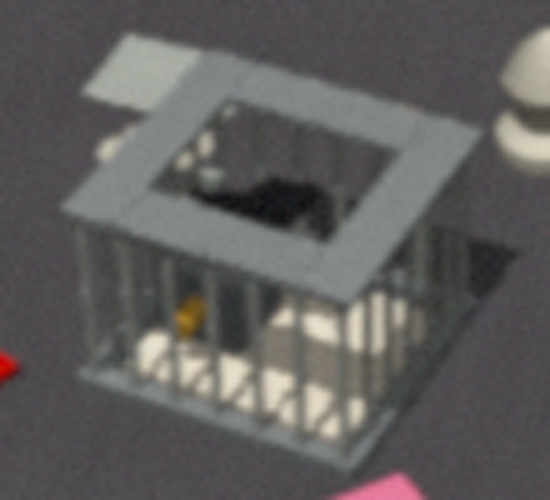

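```bash
cat > h.py <<'E'
import numpy as np,pickle
def load(n):return pickle.load(open(n+"0.pkl","rb"))
def ray(i,p,z):
    u,v=p;T=i["world_from_camera"]
    d=T[:3,:3]@np.array([(u-i["cx"])/i["fx"],-(v-i["cy"])/i["fy"],-1.]);o=T[:3,3]
    return (o+d*(z-o[2])/d[2])
def proj(i,P):
    T=i["world_from_camera"];c=T[:3,:3].T@(np.asarray(P,float)-T[:3,3])
    return np.array([i["cx"]-i["fx"]*c[0]/c[2],i["cy"]+i["fy"]*c[1]/c[2]])
E
python3 - <<'E'
from h import *
import cv2
np.set_printoptions(precision=1,suppress=True)
im=cv2.imread("pics/top0.png");sd=cv2.imread("pics/side0.png")
T=load("top");S=load("side")
def off(p,o,s): return [o[0]+(p[0]+.5)/s-.5,o[1]+(p[1]+.5)/s-.5]
def ana(img,cam,rect,lo,hi,z,name):
    x0,y0,x1,y1=rect
    hsv=cv2.cvtColor(img,cv2.COLOR_BGR2HSV)
    m=cv2.inRange(hsv,np.array(lo),np.array(hi));k=np.zeros_like(m);k[y0:y1,x0:x1]=m[y0:y1,x0:x1]
    n,l,st,ce=cv2.connectedComponentsWithStats(k);j=1+np.argmax(st[1:,4]);k=(l==j).astype(np.uint8)
    c=max(cv2.findContours(k,cv2.RETR_EXTERNAL,cv2.CHAIN_APPROX_NONE)[0],key=cv2.contourArea)[:,0]
    W=np.array([ray(cam,p,z)[:2] for p in c],np.float32)
    print(name,st[j],cv2.minAreaRect(W),hsv[ (y0+y1)//2,(x0+x1)//2])
ana(im,T,(210,205,255,275),(10,8,200),(40,70,255),62,"mould top")
ana(sd,S,(255,315,340,365),(10,8,180),(40,70,255),62,"mould side")
# manual corners
for nm,cam,pts,z in [("mouldT",T,[off(p,(190,155),4) for p in [(110,253),(213,241),(232,419),(128,432)]],62),
  ("mouldS",S,[off(p,(195,280),4.5) for p in [(318,180),(578,182),(579,312),(312,303)]],62),
  ("winT",T,[off(p,(330,150),5) for p in [(220,142),(383,192),(330,370),(165,328)]],120),
  ("plateT",T,[off(p,(330,150),5) for p in [(180,70),(460,155),(375,447),(80,365)]],120),
  ("winS",S,[off(p,(230,155),5) for p in [(228,98),(397,150),(328,242),(150,187)]],120),
  ("plateS",S,[off(p,(230,155),5) for p in [(212,50),(482,132),(348,300),(62,207)]],120)]:
    W=np.array([ray(cam,p,z)[:2] for p in pts]);print(nm,W.tolist() and W,"ctr",W.mean(0));d=np.roll(W,-1,0)-W;print("  len",np.hypot(*d.T),"ang",np.degrees(np.arctan2(d[:,1],d[:,0])))
print("pad",ray(T,off((268,270),(330,150),5),104),ray(S,off((275,200),(230,155),5),104))
E
```

```text
mould top [ 217  216   30   47 1096] ((524.927978515625, 193.3037872314453), (117.62918090820312, 68.24695587158203), 8.57818603515625) [ 30  14 243]
mould side [ 264  320   59   28 1472] ((523.46337890625, 195.2761993408203), (115.12845611572266, 67.7133560180664), 8.412585258483887) [ 24  31 204]
mouldT [[578.7 234.3]
 [588.4 167.5]
 [470.9 149.4]
 [460.9 215.7]] ctr [524.7 191.7]
  len [ 67.5 118.9  67.  119.2] ang [ -81.7 -171.2   98.6    9. ]
mouldS [[587.6 170.8]
 [469.5 151.9]
 [458.6 222.9]
 [575.1 238. ]] ctr [522.7 195.9]
  len [119.6  71.9 117.4  68.3] ang [-170.9   98.7    7.4  -79.4]
winT [[ 679.9 -169. ]
 [ 655.5 -252.3]
 [ 561.8 -224.2]
 [ 581.4 -141.1]] ctr [ 619.7 -196.6]
  len [ 86.8  97.8  85.4 102.3] ang [-106.3  163.3   76.7  -15.8]
plateT [[ 718.  -148.4]
 [ 676.3 -292.1]
 [ 523.  -246.4]
 [ 561.3  -98.5]] ctr [ 619.6 -196.3]
  len [149.6 160.  152.8 164.5] ang [-106.2  163.4   75.5  -17.7]
winS [[ 653.8 -249.9]
 [ 561.  -221.2]
 [ 582.  -143.9]
 [ 676.5 -171.2]] ctr [ 618.3 -196.5]
  len [97.1 80.1 98.4 81.8] ang [ 162.8   74.8  -16.2 -106.1]
plateS [[ 670.9 -289.8]
 [ 521.1 -243.1]
 [ 564.9 -103.2]
 [ 715.4 -148.6]] ctr [ 618.1 -196.2]
  len [157.  146.6 157.2 148. ] ang [ 162.7   72.6  -16.8 -107.5]
pad [ 617.2 -195.7  104. ] [ 618.  -191.2  104. ]
```

```bash
python3 - <<'E'
from h import *
np.set_printoptions(precision=1,suppress=True)
T=load("top");S=load("side")
off=lambda p,o,s:[o[0]+(p[0]+.5)/s-.5,o[1]+(p[1]+.5)/s-.5]
for nm,cam,pts,z,o,s in [("plateS",S,[(690,215),(693,410),(55,397)],12,(195,280),4.5),
 ("plateT",T,[(115,525),(283,508)],12,(190,155),4),
 ("railS near inner/upper",S,[(655,360),(160,349)],27,(195,280),4.5),
 ("railS near outer",S,[(655,378),(155,367)],27,(195,280),4.5),
 ("railS far end",S,[(652,207),(652,226)],27,(195,280),4.5),
 ("railT left outer",T,[(121,492),(90,165)],27,(190,155),4),("railT right",T,[(247,475),(265,475),(240,160)],27,(190,155),4)]:
    W=np.array([ray(cam,off(p,o,s),z)[:2] for p in pts]);d=np.diff(W,axis=0);print(nm,W,np.hypot(*d.T),np.degrees(np.arctan2(d[:,1],d[:,0])))
E
```

```text
plateS [[418.2 123.4]
 [404.7 231.4]
 [688.3 273. ]] [108.8 286.6] [97.1  8.3]
plateT [[405.4 229.7]
 [419.2 119.1]] [111.4] [-82.9]
railS near inner/upper [[424.1 218.2]
 [644.4 249.9]] [222.5] [8.2]
railS near outer [[423.  227.6]
 [644.  259.5]] [223.3] [8.2]
railS far end [[436.  133.3]
 [434.6 144.4]] [11.2] [97.1]
railT left outer [[425.8 224.3]
 [647.7 258.4]] [224.4] [8.7]
railT right [[438.9 142.2]
 [439.2 130.4]
 [653.8 157. ]] [ 11.8 216.3] [-88.7   7.1]
```

Call:
carry_out --deltas '[{"delta_pos": [-4.6,-3.3,0]},{"delta_pos": [-4.6,-3.3,0]},{"delta_pos": [-4.6,-3.3,0]},{"delta_pos": [-4.6,-3.3,0]},{"delta_pos": [-4.6,-3.3,0]},{"delta_pos": [-4.6,-3.3,0]},{"delta_pos": [-4.6,-3.3,0]},{"delta_pos": [-4.6,-3.3,0]}]' --fingers 174

```text
invalid input at $.deltas[0]: expected keys delta_pos, roll
```

Call:
carry_out --deltas '[{"delta_pos": [-4.6,-3.3,0],"roll": 0},{"delta_pos": [-4.6,-3.3,0],"roll": 0},{"delta_pos": [-4.6,-3.3,0],"roll": 0},{"delta_pos": [-4.6,-3.3,0],"roll": 0},{"delta_pos": [-4.6,-3.3,0],"roll": 0},{"delta_pos": [-4.6,-3.3,0],"roll": 0},{"delta_pos": [-4.6,-3.3,0],"roll": 0},{"delta_pos": [-4.6,-3.3,0],"roll": 0}]' --fingers 174

```text
time: 1.15
tcp_pos: [435.6, 172.1, 201.8]
tcp_rot: [-0.398, -3.115, 0.006]
contact_force: [0.1, 1.5, -0.0]
gripper_width: 0.32
```

Call:
carry_out --deltas '[{"delta_pos": [0,0,0],"roll": -0.14},{"delta_pos": [0,0,0],"roll": -0.14},{"delta_pos": [0,0,0],"roll": -0.14}]'

```text
time: 1.52
tcp_pos: [437.6, 167.2, 200.1]
tcp_rot: [0.265, -3.125, 0.008]
contact_force: [-0.4, 0.2, -0.6]
gripper_width: 0.32
```

```bash
cat > st.py <<'E'
from bench import ctrl
import numpy as np,sys
from scipy.spatial.transform import Rotation as R
np.set_printoptions(precision=2,suppress=True)
s=ctrl.sense();M=R.from_rotvec(s["tcp_rot"]).as_matrix();p=s["tcp_pos"]
print("t",s["time"],"tcp",p,"w",s["gripper_width"],"F",s["contact_force"])
print("toolx heading",np.degrees(np.arctan2(M[1,0],M[0,0])),"z",M[:,2])
u=np.array([.9898,.1426]);n=np.array([-.1426,.9898]);d=p[:2]-[593.3,202.5]
print("bed_home rel x,y",d@u,d@n)
if len(sys.argv)>3:
    t=np.array([float(a) for a in sys.argv[1:4]]);print("delta tool cm",M.T@(t-p)/10)
E
python3 st.py 432 179 150
```

```text
t 1.525 tcp [437.65 167.21 200.06] w 0.31969723196476185 F [-0.37  0.2  -0.6 ]
toolx heading -170.31300486730217 z [-0.   -0.01 -1.  ]
bed_home rel x,y -159.10022043726755 -12.73848698416154
delta tool cm [0.33 1.28 5.  ]
```

Call:
carry_out --deltas '[{"delta_pos": [0.3,1.3,4],"roll": 0.026},{"delta_pos": [0,0,5],"roll": 0},{"delta_pos": [0,0,3],"roll": 0},{"delta_pos": [0,0,0],"roll": 0}]'

```text
time: 2.02
tcp_pos: [431.9, 178.9, 76.8]
tcp_rot: [0.223, -3.129, 0.008]
contact_force: [-0.1, -0.1, 0.6]
gripper_width: 0.316
```

```bash
python3 st.py 432 179 32
```

```text
t 2.025 tcp [431.91 178.91  76.84] w 0.3158318146111549 F [-0.14 -0.1   0.64]
toolx heading -171.84812653875474 z [-0.   -0.01 -1.  ]
bed_home rel x,y -163.10808764980223 -0.33142846143903976
delta tool cm [-0.03  0.03  4.48]
```

Well placed. I'll go down and look once before pushing.

Call:
carry_out --deltas '[{"delta_pos": [0,0,2.5],"roll": 0},{"delta_pos": [0,0,1.7],"roll": 0},{"delta_pos": [0,0,0],"roll": 0}]'

```text
time: 2.4
tcp_pos: [434.6, 179.5, 37.7]
tcp_rot: [-0.223, 3.132, -0.006]
contact_force: [0.0, 0.2, -1.2]
gripper_width: 0.319
```

```bash
python3 st.py; python3 - <<'E'
from bench import ctrl
import cv2
cv2.imwrite("pics/side1.png",cv2.resize(ctrl.camera("side")[250:410,180:390,::-1],None,fx=3.5,fy=3.5))
E
```

```text
t 2.4 tcp [434.56 179.46  37.66] w 0.3185219033467932 F [ 0.04  0.25 -1.18]
toolx heading -171.85092311044866 z [ 0. -0. -1.]
bed_home rel x,y -160.40372827926276 -0.1685701691373738
```

View pics/side1.png

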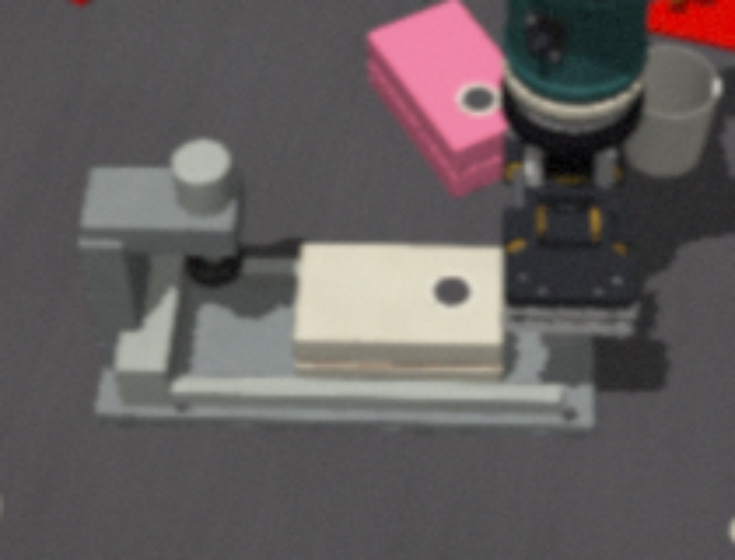

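Call:
carry_out --deltas '[{"delta_pos": [-1,0,0.7],"roll": 0},{"delta_pos": [-1,0,0],"roll": 0},{"delta_pos": [-1,0,0],"roll": 0},{"delta_pos": [-1,0,0],"roll": 0}]'

```text
time: 2.95
tcp_pos: [473.7, 185.5, 33.6]
tcp_rot: [0.223, -3.128, 0.005]
contact_force: [-7.9, -2.3, 4.8]
gripper_width: 0.322
```

```bash
python3 st.py
```

```text
t 2.95 tcp [473.68 185.53  33.64] w 0.3216540945177552 F [-7.88 -2.29  4.8 ]
toolx heading -171.83274056612925 z [-0.01 -0.   -1.  ]
bed_home rel x,y -120.82449017054746 0.26281314587596694
```

Call:
carry_out --deltas '[{"delta_pos": [-1,0,0],"roll": 0},{"delta_pos": [-1,0,0],"roll": 0},{"delta_pos": [-1,0,0],"roll": 0},{"delta_pos": [-0.8,0,0],"roll": 0}]'

```text
time: 3.45
tcp_pos: [504.4, 190.3, 33.9]
tcp_rot: [0.222, -3.103, 0.008]
contact_force: [-9.2, -0.9, 7.0]
gripper_width: 0.316
```

```bash
python3 st.py
```

```text
t 3.45 tcp [504.42 190.31  33.87] w 0.3164263310337695 F [-9.18 -0.94  6.99]
toolx heading -171.8071048084527 z [-0.03 -0.01 -1.  ]
bed_home rel x,y -89.71281679607499 0.6132248236038755
```

Call:
carry_out --deltas '[{"delta_pos": [-0.7,0,-0.03],"roll": 0},{"delta_pos": [-0.7,0,-0.03],"roll": 0},{"delta_pos": [-0.5,0,0],"roll": 0}]'

```text
time: 3.82
tcp_pos: [518.4, 192.5, 34.0]
tcp_rot: [0.222, -3.086, 0.011]
contact_force: [-9.7, -1.5, 6.1]
gripper_width: 0.321
```

Call:
carry_out --deltas '[{"delta_pos": [-0.5,0,0],"roll": 0},{"delta_pos": [-0.4,0,0],"roll": 0}]'

```text
time: 4.08
tcp_pos: [523.6, 193.4, 34.2]
tcp_rot: [0.221, -3.073, 0.013]
contact_force: [-8.4, -1.3, 4.9]
gripper_width: 0.317
```

```bash
python3 st.py
```

```text
t 4.075 tcp [523.58 193.39  34.21] w 0.3168346921465593 F [-8.39 -1.29  4.91]
toolx heading -171.778934240128 z [-0.06 -0.01 -1.  ]
bed_home rel x,y -70.3061322314302 0.926011944206319
```

Call:
carry_out --deltas '[{"delta_pos": [-0.4,0,0],"roll": 0},{"delta_pos": [-0.4,0,0],"roll": 0}]'

```text
time: 4.32
tcp_pos: [523.8, 193.4, 34.4]
tcp_rot: [0.22, -3.051, 0.016]
contact_force: [-14.1, -3.3, 9.9]
gripper_width: 0.318
```

Call:
carry_out --deltas '[{"delta_pos": [-0.4,0,0],"roll": 0},{"delta_pos": [-0.4,0,0],"roll": 0}]'

```text
time: 4.58
tcp_pos: [523.1, 193.3, 34.7]
tcp_rot: [0.219, -3.028, 0.02]
contact_force: [-13.0, -3.1, 8.6]
gripper_width: 0.316
```

```bash
python3 st.py; python3 - <<'E'
from bench import ctrl
import cv2
cv2.imwrite("pics/side2.png",cv2.resize(ctrl.camera("side")[250:410,180:390,::-1],None,fx=3.5,fy=3.5))
E
```

```text
t 4.575 tcp [523.15 193.3   34.7 ] w 0.3157338045694379 F [-13.    -3.06   8.63]
toolx heading -171.73767147645898 z [-0.1  -0.02 -0.99]
bed_home rel x,y -70.75004508135883 0.9007461304286228
```

View pics/side2.png

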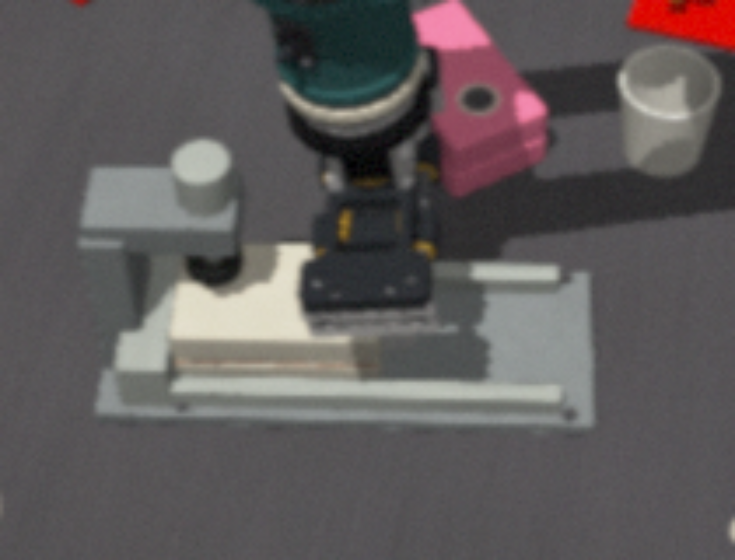

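Call:
carry_out --deltas '[{"delta_pos": [1,0,0.12],"roll": 0},{"delta_pos": [1.5,0,0.15],"roll": 0},{"delta_pos": [2,0,0.2],"roll": 0}]'

```text
time: 5.0
tcp_pos: [479.8, 186.9, 35.2]
tcp_rot: [0.218, -3.032, 0.019]
contact_force: [-0.1, 0.8, -0.1]
gripper_width: 0.319
```

```bash
python3 st.py 470 185 130; python3 - <<'E'
from bench import ctrl
import cv2
cv2.imwrite("pics/side3f.png",ctrl.camera("side")[:,:,::-1])
cv2.imwrite("pics/top3f.png",ctrl.camera("top")[:,:,::-1])
t=cv2.imread("pics/top3f.png");s=cv2.imread("pics/side3f.png")
a=cv2.resize(t[155:300,190:280],None,fx=4,fy=4,interpolation=cv2.INTER_CUBIC)
b=cv2.resize(s[280:380,195:360],None,fx=4,fy=4,interpolation=cv2.INTER_CUBIC)[:,:430]
b=cv2.copyMakeBorder(b,0,a.shape[0]-b.shape[0],0,0,cv2.BORDER_CONSTANT)
cv2.imwrite("pics/c5.png",cv2.hconcat([a,b]))
E
```

```text
t 5.0 tcp [479.76 186.92  35.21] w 0.3188089159990633 F [-0.07  0.79 -0.12]
toolx heading -171.77347202445705 z [-0.1  -0.02 -0.99]
bed_home rel x,y -114.60637590899525 0.7657798884936285
delta tool cm [ 1.96 -0.1  -9.33]
```

View pics/c5.png

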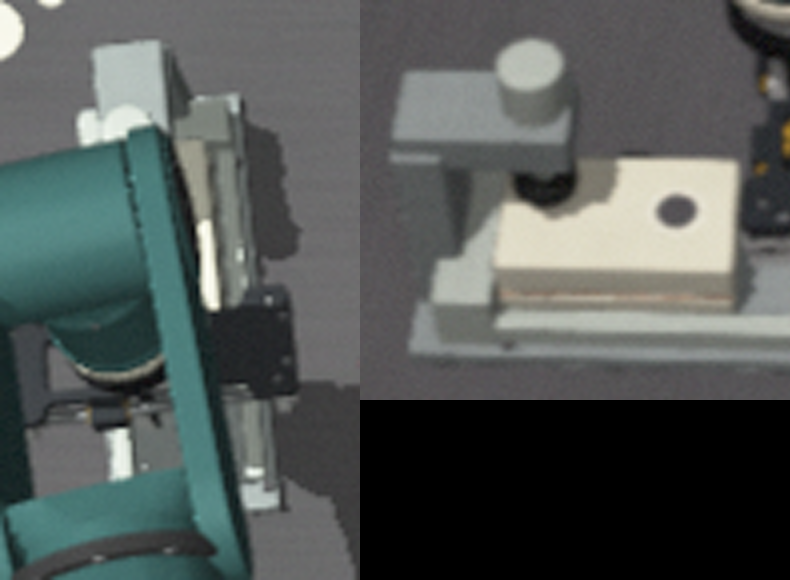

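```bash
python3 - <<'E'
from h import *
S=load("side");u=np.array([.9898,.1426]);n=np.array([-.1426,.9898])
for p in [(739,160),(729,275),(498,267)]:
    W=ray(S,((p[0]-360+.5)/4+195-.5,(p[1]+.5)/4+280-.5),62)[:2];d=W-[593.3,202.5];print(W,d@u,d@n)
import cv2
im=cv2.imread("pics/side3f.png");hsv=cv2.cvtColor(im,cv2.COLOR_BGR2HSV)
E
```

```text
[538.39987497 162.48563273] -60.046192522478115 -31.777462895317846
[529.67772141 233.68850521] -58.52585050783365 39.942919383307675
[643.41468536 248.28662342] 56.13268807039689 38.173245726013946
```

Call:
carry_out --deltas '[{"delta_pos": [0.5,0,-5],"roll": 0},{"delta_pos": [0.5,0,-6],"roll": 0},{"delta_pos": [0.5,0,-6],"roll": 0},{"delta_pos": [0,0,0],"roll": 0}]' --fingers 255

```text
time: 5.6
tcp_pos: [482.6, 188.2, 210.5]
tcp_rot: [0.219, -3.034, 0.019]
contact_force: [-0.1, -0.5, -1.0]
gripper_width: 0.003
```

```bash
python3 st.py 617 -196 200
```

```text
t 5.6 tcp [482.56 188.19 210.55] w 0.003131280290357541 F [-0.07 -0.52 -1.01]
toolx heading -171.75574134867176 z [-0.1  -0.02 -0.99]
bed_home rel x,y -111.65228254975266 1.6229644918842474
delta tool cm [ -7.86 -39.95   0.48]
```

Call:
carry_out --deltas '[{"delta_pos": [-1,-5,0.06],"roll": 0},{"delta_pos": [-1,-5,0.06],"roll": 0},{"delta_pos": [-1,-5,0.06],"roll": 0},{"delta_pos": [-1,-5,0.06],"roll": 0},{"delta_pos": [-1,-5,0.06],"roll": 0},{"delta_pos": [-1,-5,0.06],"roll": 0},{"delta_pos": [-1,-5,0],"roll": 0},{"delta_pos": [-1,-4,0],"roll": 0}]'

```text
time: 6.6
tcp_pos: [623.3, -194.6, 191.1]
tcp_rot: [0.23, -3.031, 0.015]
contact_force: [0.2, 0.5, -0.1]
gripper_width: 0.004
```

```bash
python3 st.py 617 -196 170; python3 - <<'E'
from bench import ctrl
import cv2,pickle
pickle.dump(ctrl.camera_info("wrist"),open("wrist10.pkl","wb"))
cv2.imwrite("pics/w1.png",ctrl.camera("wrist")[:,:,::-1])
cv2.imwrite("pics/s4.png",ctrl.camera("side")[:,:,::-1])
E
```

```text
t 6.6 tcp [ 623.26 -194.65  191.11] w 0.0035899099172777595 F [ 0.22  0.55 -0.09]
toolx heading -171.31152600557482 z [-0.1  -0.02 -0.99]
bed_home rel x,y -26.97839974031823 -397.36919416523364
delta tool cm [ 0.42 -0.03  2.17]
```

View pics/w1.png

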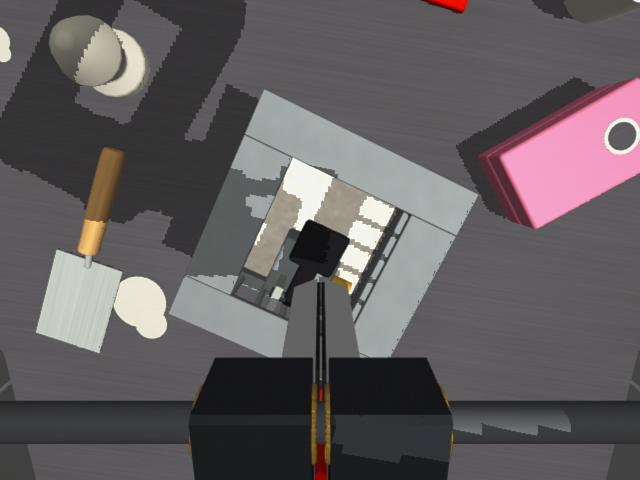

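View pics/s4.png

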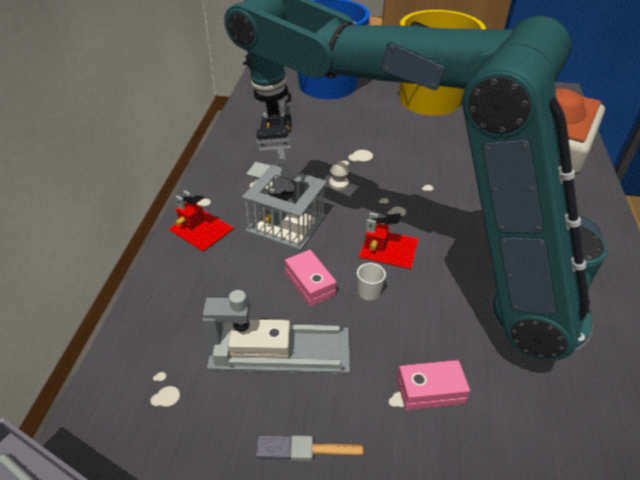

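```bash
python3 - <<'E'
from h import *
W=pickle.load(open("wrist10.pkl","rb"))
for p,z in [((319,248),104),((292,157),120),((404,208),120),((232,293),120),((264,90),120),((478,197),120),((169,314),120)]: print(p,ray(W,p,z))
print("tip px",proj(W,[623.3,-194.6,191.1]))
E
```

```text
(319, 248) [ 617.17654103 -196.17717239  104.        ]
(292, 157) [ 558.77440273 -222.0074255   120.        ]
(404, 208) [ 579.62626961 -146.84297812  120.        ]
(232, 293) [ 652.83295639 -249.27132407  120.        ]
(264, 90) [ 521.86701478 -244.29391872  120.        ]
(478, 197) [ 565.62076845 -101.73686612  120.        ]
(169, 314) [ 673.99971686 -289.60506958  120.        ]
tip px [319.07775465 299.0644324 ]
```

```bash
python3 st.py 616 -196 130;python3 st.py 616 -196 80|tail -1
```

```text
t 6.7 tcp [ 623.04 -196.85  189.35] w 0.006374505318439883 F [-0.27 -0.24 -0.43]
toolx heading -171.5461766176428 z [-0.1  -0.02 -0.99]
bed_home rel x,y -27.515361660625175 -399.5189616185437
delta tool cm [0.06 0.2  5.97]
delta tool cm [-0.46  0.21 10.95]
```

Call:
carry_out --deltas '[{"delta_pos": [0.4,0.1,2],"roll": 0},{"delta_pos": [-0.2,0.1,2.5],"roll": 0},{"delta_pos": [-0.1,0,1],"roll": 0},{"delta_pos": [0,0,0],"roll": 0}]'

```text
time: 7.2
tcp_pos: [615.7, -194.4, 130.0]
tcp_rot: [0.225, -3.027, 0.011]
contact_force: [1.1, 0.6, 0.4]
gripper_width: 0.003
```

```bash
python3 st.py 616 -196 80
```

```text
t 7.2 tcp [ 615.67 -194.36  129.96] w 0.0027837046832005006 F [1.06 0.63 0.4 ]
toolx heading -171.50414130176944 z [-0.11 -0.02 -0.99]
bed_home rel x,y -34.44653041060877 -396.0014942799187
delta tool cm [-0.54 -0.17  4.97]
```

Call:
carry_out --deltas '[{"delta_pos": [-0.2,-0.1,1.5],"roll": 0},{"delta_pos": [-0.1,0,1],"roll": 0},{"delta_pos": [-0.1,0,0.7],"roll": 0}]'

```text
time: 7.58
tcp_pos: [617.7, -195.1, 98.9]
tcp_rot: [0.226, -3.031, 0.014]
contact_force: [-2.4, 0.3, 3.1]
gripper_width: 0.005
```

```bash
python3 st.py 616 -196 82
```

```text
t 7.575 tcp [ 617.66 -195.11   98.88] w 0.005346261986291212 F [-2.37  0.34  3.1 ]
toolx heading -171.47112455013877 z [-0.1  -0.02 -0.99]
bed_home rel x,y -32.5920960169584 -397.0307761275128
delta tool cm [ 0.   -0.06  1.7 ]
```

In contact with the paddle. Pressing on.

Call:
carry_out --deltas '[{"delta_pos": [0,0,0.7],"roll": 0},{"delta_pos": [0,0,0.6],"roll": 0},{"delta_pos": [0,0,0.6],"roll": 0}]'

```text
time: 7.95
tcp_pos: [616.0, -194.9, 84.3]
tcp_rot: [0.227, -3.033, 0.015]
contact_force: [-5.9, 2.7, 25.1]
gripper_width: 0.004
```

```bash
python3 st.py 616 -196 82
```

```text
t 7.95 tcp [ 615.98 -194.91   84.26] w 0.00401602623196122 F [-5.9   2.67 25.14]
toolx heading -171.46404339256804 z [-0.1  -0.02 -0.99]
bed_home rel x,y -34.22366784034813 -396.586461393505
delta tool cm [-0.01 -0.11  0.23]
```

Call:
carry_out --deltas '[{"delta_pos": [0,0,0.4],"roll": 0},{"delta_pos": [0,0,0.4],"roll": 0}]'

```text
time: 8.2
tcp_pos: [616.0, -194.9, 84.5]
tcp_rot: [0.227, -3.039, 0.018]
contact_force: [-5.0, 2.7, 14.1]
gripper_width: 0.005
```

```bash
python3 st.py 617 -196 130; python3 - <<'E'
from bench import ctrl
import cv2
s=ctrl.camera("side")[:,:,::-1]
a=cv2.resize(s[155:255,230:340],None,fx=3.5,fy=3.5);b=cv2.resize(s[280:380,200:310],None,fx=3.5,fy=3.5)
cv2.imwrite("pics/s5.png",cv2.hconcat([a,b]))
E
```

```text
t 8.2 tcp [ 616.02 -194.91   84.5 ] w 0.004667282881227368 F [-4.96  2.75 14.06]
toolx heading -171.47207770824306 z [-0.09 -0.02 -1.  ]
bed_home rel x,y -34.1839359032854 -396.5944391828556
delta tool cm [ 0.35 -0.14 -4.54]
```

View pics/s5.png

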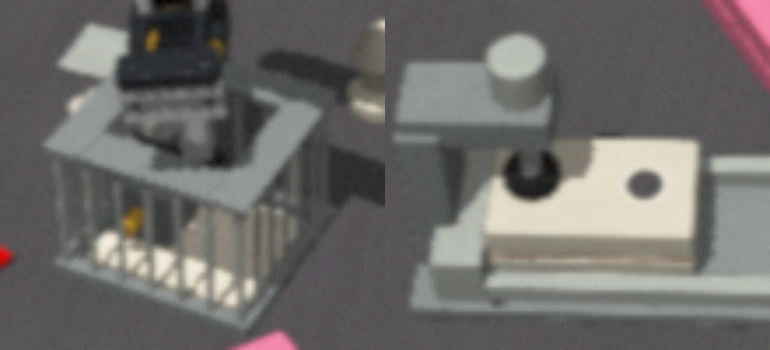

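Call:
carry_out --deltas '[{"delta_pos": [0.2,0,-2],"roll": 0},{"delta_pos": [0.3,0,-3],"roll": 0},{"delta_pos": [0.4,0,-5],"roll": 0},{"delta_pos": [0.4,0,-5],"roll": 0}]'

```text
time: 8.75
tcp_pos: [616.3, -194.2, 230.9]
tcp_rot: [0.226, -3.032, 0.014]
contact_force: [1.2, -0.4, 0.6]
gripper_width: 0.007
```

```bash
python3 st.py
```

```text
t 8.75 tcp [ 616.25 -194.16  230.89] w 0.007261142856626109 F [ 1.21 -0.39  0.64]
toolx heading -171.46705204812199 z [-0.1  -0.02 -0.99]
bed_home rel x,y -33.84389526807456 -395.88439892043914
```

Move the arm back off to the robot's near side so the top camera can see the result, then check.

Call:
carry_out --deltas '[{"delta_pos": [5,0,-0.5],"roll": 0},{"delta_pos": [5,0,-0.5],"roll": 0},{"delta_pos": [5,0,-0.5],"roll": 0},{"delta_pos": [0,0,0],"roll": 0}]'

```text
time: 9.25
tcp_pos: [471.3, -219.3, 263.6]
tcp_rot: [0.227, -3.045, 0.027]
contact_force: [0.7, -0.6, 0.4]
gripper_width: 0.003
```

```bash
python3 st.py; python3 - <<'E'
from bench import ctrl
import cv2
for n in ["side","top","wrist"]: cv2.imwrite(f"pics/{n}9.png",ctrl.camera(n)[:,:,::-1])
s=cv2.imread("pics/side9.png");t=cv2.imread("pics/top9.png");
a=cv2.resize(s[155:255,230:340],None,fx=3.5,fy=3.5);b=cv2.resize(t[155:255,190:300],None,fx=3.5,fy=3.5)
cv2.imwrite("pics/c9.png",cv2.hconcat([a,b]))
E
```

```text
t 9.25 tcp [ 471.34 -219.33  263.64] w 0.003345716164404803 F [ 0.7  -0.64  0.4 ]
toolx heading -171.48449364884232 z [-0.09 -0.02 -1.  ]
bed_home rel x,y -180.8714820475316 -400.1392231675294
```

View pics/c9.png

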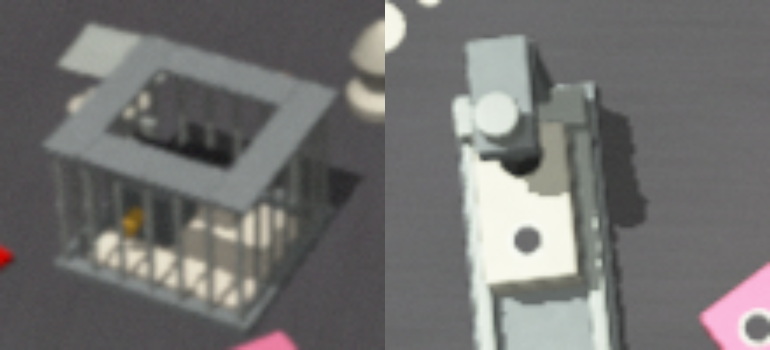

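View pics/top9.png

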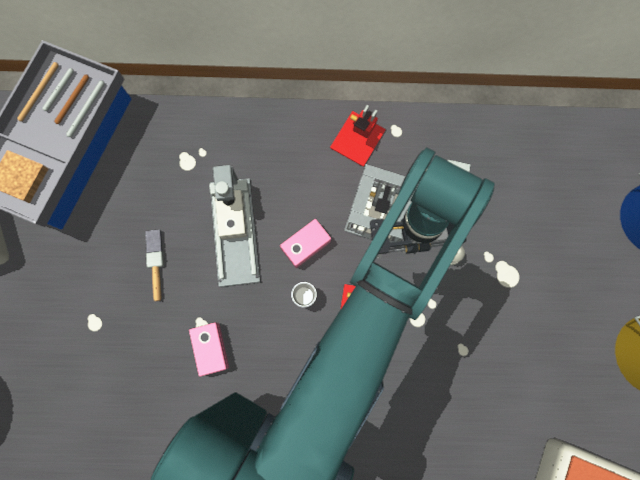

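View pics/side9.png

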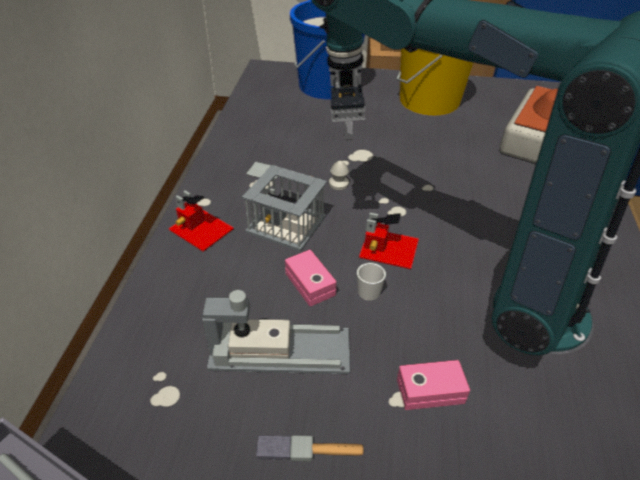

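```bash
python3 - <<'E'
from h import *
T=load("top");u=np.array([.9898,.1426])
for p in [(488,287),(580,275)]:
    W=ray(T,((p[0]-385+.5)/3.5+189.5,(p[1]+.5)/3.5+154.5),62)[:2];print(W,(W-[593.3,202.5])@u)
E
```

```text
[528.77126928 226.24811403] -60.484056603948424
[539.52955228 158.59448173] -59.48291606074997
```

Rear face sits at −60 mm in both views: home. The lever is down and the clamp pad rests on the mould.

```bash
python3 -c "
from bench import ctrl
print(ctrl.hand_in())"
```

```text
the job is handed in; nothing more can be done
None
```

I pushed the mould home against the stop, pressed the lever down through the guard window, withdrew clear of everything, and handed the job in at about 9.5 s.

- **Mould:** It moved about 70 mm and then stopped dead, with the push force rising from about 9 N to 14 N. After the press, the top view put its rear face at −59.5 to −60.5 mm from bed_home, where −60 mm is home. The side view before the press gave −58.5 to −60 mm.
- **Lever:** The fingertip stopped at 84.3 to 84.5 mm, where fully pressed is 84 mm. It held there with 25 N at the end of the first press and 14 N at the end of the second. The side picture shows the clamp pad down on the mould.
- **Other things:** The cup and brush are where they started, and so is the finial as far as the side view shows. The spatula was largely behind the arm in the last top view; the tool never went down near it.
- **Guard:** I saw no contact in the pictures, and the only forces felt inside the window came on the paddle. There is no direct contact sensing on the guard itself.
- **Deviation:** The tool tilted by about 6° while pushing. The moves could not correct this, so the rest was done with that tilt allowed for.

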